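# Fetch the lemon from the spring-lid keeper

## Task

Press the push-button catch of the spring-lidded food keeper and steady the lid by hand as it springs up, so that it swings fully open gently instead of flying open. Then take the lemon out of the keeper and set it down on the wooden chopping board (do not drop it); leave the lid open, do not lean hard on the lid or the catch, and leave the other things where they stand.

Things in the scene. Friction and masses are not known exactly. Their poses are not given: they have to be found in the camera images.
- keeper: food keeper fixed to the table: an open metal box 150 x 170 x 60 mm (x, y, z; walls and floor 5 mm) with a wooden spring lid and a push-button catch. Origin: centre of its underside. Its -x side is the front, which carries the catch; the lid hinges along y at the rear (+x) side
- lid (a joint): opening angle in rad: 0 closed, 1.75 fully open (at its stop, 10 degrees past upright). Wooden plate, 150 mm from hinge to front edge, 170 wide, 8 thick; closed, its top is 68 mm above the table. A hinge spring drives it open all the way (1 to 2 N at the front edge) and holds it open; let go freely it flies up far too fast, in about 0.2 s
- catch (a joint): travel of the push button in m: 0 at rest, about 0.0085 where it frees the lid, 0.010 at its hard stop; it springs back. Pressing it draws a steel hook, 30 mm wide and reaching 7 mm in over the lid's front edge, forward off the lid. The button must stay pressed until the lid has risen a few mm; once the lid has risen 5 mm it cannot catch again
- lid_hinge (a point): centre of the hinge axis, which runs along the keeper's y axis; in the keeper's frame at (75, 0, 62) mm; the lid's top surface lies 6 mm above this axis when closed
- lid_front (a point): middle of the front edge of the lid, on its upper surface; moves with the lid
- catch_pad (a point): centre of the button's flat top, a steel pad 26 mm (x) by 42 mm, 117 mm ahead (-x) of the keeper's origin on a dark housing in front of it (75 to 134 mm ahead, 68 mm high); at rest 79 mm up, 11 mm above the closed lid. Frees the lid after about 8.5 mm at about 5 N. One finger of an open gripper can press it while the other waits over the lid's front part to meet the rising lid
- lemon_center (a point): centre of the lemon, 71 mm long along its x axis, 53 mm wide along its y axis, 51 mm high, about 85 g; it lies on the floor of the keeper, near the middle, hidden until the lid is open; its long axis points roughly from the front to the rear of the keeper
- board: wooden chopping board fixed flat on the table, 165 x 260 x 22 mm (x, y, z). Origin: centre of its underside
- mug: white mug, a bystander
- salt_mill: turned wooden mill, 150 mm tall, a bystander
- jar: small spice jar with a yellow cap, a bystander
- onion: onion, a bystander

How it is judged:
By the outcome, as a careful person would: the job done as asked, in the order asked, and still so for the second after the job is handed in, with the robot touching nothing.
It also fails if it takes over 67 s, if anything falls off the work surface, if the arm or the gripper's body presses on something with over 40 N, if the wrist force passes 120 N, or if a joint passes its speed limit or range.

## Robot

A 6-joint arm with a two-finger parallel gripper is mounted at the origin on a cart in front of the work surface, level with it; the furniture and walls round the work are solid. World frame = base frame: x ahead of the robot, y to its left, z up, the work surface at z = 0. Lengths are in mm, angles in rad, forces in N, time in s.
With the tool pointing down it reaches from about 300 to 875 mm from the base axis. Payload 6.4 kg.
Tool frame: the origin (TCP) lies on the centre line of the jaws, within the pads' length; the fingertips stand 11 mm ahead of it and the grasp point (between the pads) lies 8 mm behind it; z points along the fingers, y is the line along which they close (so a half turn about z gives the same grasp; the last joint's range is limited). The gripper opens to 88 mm and grips with 3 to 60 N. Pads are 18 mm wide; open, the fingers measure 123 mm over their backs; the gripper's body (75 mm by 187 mm) begins 45 mm behind the grasp point.
Start: joints at [-1.472, 0.181, 1.607, -0, 1.354, -0.206], TCP at [172.575, -548.506, 249.714] pointing down, gripper open.
Joint ranges: [-2.99, 2.99], [-0.89, 2.07], [0.3, 2.58], [-1.14, 4.28], [0, 2.63], [-3.12, 3.12]. Speed limits (rad/s): [2.57, 2.57, 3.01, 3.14, 3.14, 3.14].

## Interface

Orientations are given as a unit quaternion [w, x, y, z].
In Python, from cell import arm, vision gives the robot as it stands. Calls block until the motion is done:
- arm.move_pose(position, orientation): joint-space move of the TCP to a pose.
- arm.move_linear(position, attitude=None, max_speed=150, guard=None): straight line of the TCP; attitude=None keeps the orientation; max_speed is the mean speed in mm/s. With guard (N) it stops when the force on the tool has changed by that much, and returns True; else False.
- arm.move_j(angles): joint-space move.
- arm.grip(opening): finger opening in mm; the grip force is fixed at half the most; returns when the fingers have stopped.
- arm.wait(seconds).
- arm.ik(position, orientation): joint angles nearest the present ones, or None.
- arm.get_state(): the state.
- vision.camera(name): name is "scene" or "top"; returns a dict with "image" (384x512x3 uint8, red, green, blue), "range_z" (384x512 float32, mm along the optical axis (not along the pixel's ray), 0 where there is no reading), "fx", "fy", "cx", "cy" (pixels), "R" (3x3) and "t" (3): a world point X has camera coordinates R X + t. Camera axes: x right, y down, z forward; pixel columns grow to the right and rows downward; lengths in mm; the calibration is good to about 2 mm. A picture is of the moment at which its call begins.
A pose or a line that the arm cannot do raises arm.IKError and nothing moves.
- arm.close_job(): hands the job in; it is judged then, once.
The state is a dict: "time_s": time; "joint_pos": joint angles; "dq": joint speeds; "joint_torque": joint torques, N m; "ee_pos": TCP position; "ee_rot": TCP orientation; "wrist_force": force on the tool from outside, world axes, zero at the start; "moment": the same for the moment, N m; "gripper_width": finger opening in mm; "gripper_force": force on a finger pad.
Only numpy, scipy, OpenCV 4.12 (cv2) and the standard library are available. Lean on these libraries where they do the work, as an engineer would, in place of code of your own. Each camera call takes 0.05 s, during which the arm holds its last target. There are 200 camera calls.

## Working session

There is one attempt and no reset: what is moved stays moved. The work goes in short steps, each a Python script; the robot and the scene stay as the last script left them, time stands still between calls to the robot, and variables do not carry over. Pictures are saved under pics/ and viewed, at most 10 in all, crops included, and the job is handed in when it is done.

```bash
ls; mkdir -p pics; python3 - <<'E'
from cell import arm, vision
import cv2,numpy as np
for n in ("scene","top"):
    c=vision.camera(n); cv2.imwrite(f"pics/{n}0.png",c["image"][:,:,::-1]); np.savez(f"{n}0.npz",**c)
    print(n,c["fx"],c["cx"],c["cy"],c["R"].tolist(),c["t"], (c["range_z"]>0).mean())
print(arm.get_state())
E
```

```text
pics
scene 365.5027825970263 258.7592306073051 196.60117179237906 [[-0.651203439518948, -0.7588869522208151, 0.004967303865703646], [-0.38079436430744246, 0.3210851659971224, -0.8671216571440776], [0.6564523840084542, -0.5665641269314559, -0.4980716390279763]] [403.07419742 279.06862833 797.40692653] 0.9869028727213541
top 419.15631517099416 256.75855874855404 195.82315500841938 [[-0.015207045536361966, -0.9998722744281779, 0.004917376930634599], [-0.9899044671876935, 0.014361973779356297, -0.14100666491698127], [0.14091803152153298, -0.007012028164803943, -0.9899964342628274]] [  41.85200963  626.97299985 1115.74579846] 0.9960072835286459
{'time_s': 0.1, 'joint_pos': array([-1.47229017e+00,  1.81469514e-01,  1.60785883e+00, -9.22532395e-06,
        1.35378455e+00, -2.06308078e-01]), 'dq': array([ 6.11078167e-04, -1.48519779e-03, -3.49327813e-03,  1.69676147e-03,
       -1.44450186e-03,  6.14292252e-05]), 'joint_torque': array([ 1.28851058e-03, -4.34818733e+01, -3.42696583e+01,  7.04936287e-02,
        3.40170215e-02, -4.08447011e-05]), 'ee_pos': array([ 172.53209982, -548.04362151,  248.92242178]), 'ee_rot': array([-7.59261788e-04,  9.88408062e-01,  1.51818726e-01,  3.64543530e-05]), 'wrist_force': array([ 0.10367801,  0.13538709, -0.18335808]), 'moment': array([-0.02692102, -0.01521945, -0.01820296]), 'gripper_force': 0.0, 'gripper_width': 88.03632687812616}
```

View pics/top0.png

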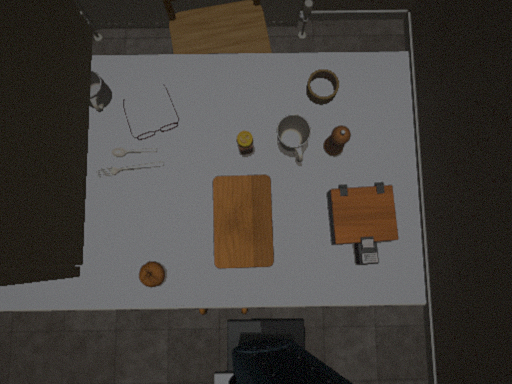

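View pics/scene0.png

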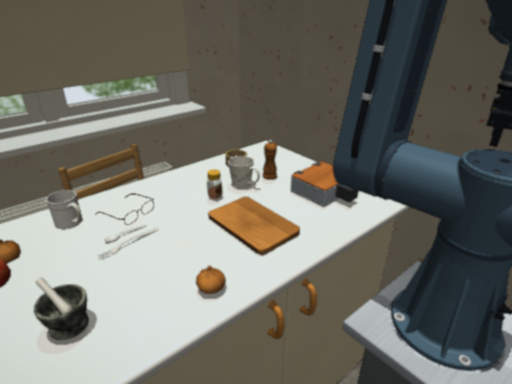

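The top view shows the keeper lid at about (365,215), with the hinges at (343,190) and (380,187), the catch at (368,250) and the board at (243,221). The mug is at (293,138), the mill at (341,135), the jar at (245,142) and the onion at (152,274). The scene view shows the keeper at about (318,182) and the board at (254,223).

```bash
cat > h.py <<'E'
import numpy as np, cv2
def cloud(c):
    v,u=np.mgrid[0:384,0:512]; z=c["range_z"].astype(float)
    P=np.stack([(u-c["cx"])/c["fx"]*z,(v-c["cy"])/c["fy"]*z,z],-1)
    return (P-c["t"])@c["R"]   # R^T (P-t)
def yawrect(p):
    return cv2.minAreaRect(p.astype(np.float32))
E
python3 - <<'E'
import numpy as np,cv2
from h import *
for n in ("top","scene"):
    c=np.load(n+"0.npz"); X=cloud(c); im=c["image"].astype(int)
    bx=lambda a,b,e,f:(X[...,0]>a)&(X[...,0]<b)&(X[...,1]>e)&(X[...,1]<f)
    if n=="top":
        for u,v in [(365,215),(368,244),(368,258),(243,221),(293,138),(341,135),(300,30),(343,190),(380,187),(365,160)]: print(u,v,X[v,u].round())
    wood=(im[...,0]>im[...,2]*1.8)&(im[...,0]>60)
    top=X[215,365] if n=="top" else top
    m=bx(300,640,-420,-120)&(X[...,2]>55)&(X[...,2]<80)
    for nm,mm in (("lid",m&wood),("catch",m&~wood&(X[...,0]<440)),("board",wood&bx(250,650,-110,160)&(X[...,2]>12)&(X[...,2]<35))):
        k=cv2.morphologyEx(mm.astype(np.uint8),cv2.MORPH_OPEN,np.ones((2,2)))
        nn,l,s,_=cv2.connectedComponentsWithStats(k)
        if nn<2: print(n,nm,"none");continue
        p=X[l==1+s[1:,4].argmax()]
        print(n,nm,len(p),yawrect(p[:,:2]),"z",np.percentile(p[:,2],[5,50,95]).round(1),"mean",p.mean(0).round(1),"corners",cv2.boxPoints(yawrect(p[:,:2])).round().tolist())
c=np.load("top0.npz");cv2.imwrite("pics/crop.png",cv2.resize(c["image"][170:275,310:420,::-1],None,fx=5,fy=5,interpolation=cv2.INTER_CUBIC))
E
```

```text
365 215 [ 567. -257.   72.]
368 244 [ 490. -261.   73.]
368 258 [ 453. -257.   79.]
243 221 [560.  72.  23.]
293 138 [802. -76.   5.]
341 135 [ 769. -187.  144.]
300 30 [1652. -219. -896.]
343 190 [ 636. -201.   74.]
380 187 [ 643. -303.   69.]
365 160 [ 735. -285.   -1.]
top lid 3144 ((559.1884765625, -159.82167053222656), (152.47735595703125, 416.81640625), 5.292518615722656) z [64.8 69.  72.6] mean [ 564.4 -256.    70.8] corners [[464.0, 41.0], [502.0, -374.0], [654.0, -360.0], [616.0, 55.0]]
top catch none
top board 4473 ((539.3504638671875, 70.04759979248047), (218.83746337890625, 163.49876403808594), 1.2103859186172485) z [16.4 21.  24.9] mean [537.5  70.3  25.5] corners [[428.0, 149.0], [432.0, -14.0], [650.0, -9.0], [647.0, 154.0]]
scene lid 714 ((222.15298461914062, 156.95639038085938), (147.64401245117188, 1261.43896484375), 43.078651428222656) z [65.5 69.8 71.9] mean [ 555.4 -216.5   76.4] corners [[-263.0, 567.0], [599.0, -354.0], [707.0, -253.0], [-155.0, 668.0]]
scene catch 16 ((436.95367431640625, -250.65135192871094), (3.0052359104156494, 29.068113327026367), 4.512423515319824) z [48.  55.7 64.8] mean [ 437.3 -249.4   56. ] corners [[434.0, -236.0], [437.0, -265.0], [440.0, -265.0], [437.0, -236.0]]
scene board 2346 ((212.6519775390625, 288.6246643066406), (245.68276977539062, 1027.3050537109375), 57.52311706542969) z [16.1 22.  24.2] mean [522.5  86.1  23.4] corners [[-287.0, 461.0], [580.0, -91.0], [712.0, 116.0], [-155.0, 668.0]]
```

View pics/crop.png

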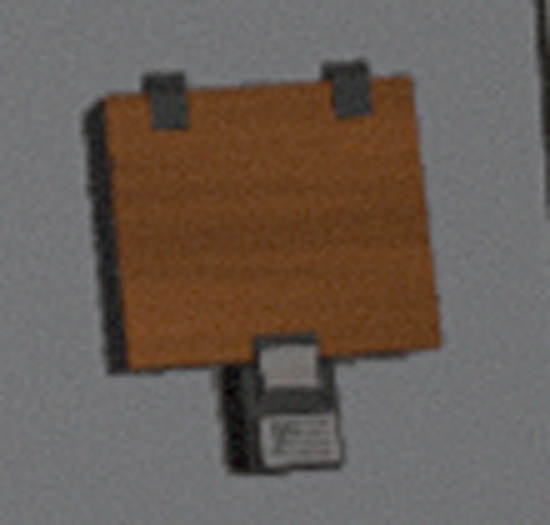

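```bash
cat >> h.py <<'E'
def onplane(c,uv,z):
    d=np.array([(uv[0]-c["cx"])/c["fx"],(uv[1]-c["cy"])/c["fy"],1])@c["R"]; o=-c["R"].T@c["t"]
    return o+d*(z-o[2])/d[2]
E
python3 - <<'E'
import numpy as np,cv2
from h import *
c=np.load("top0.npz"); f=lambda x,y,z:onplane(c,(x/5+309.6,y/5+169.6),z)[:2]
K=[f(x,y,68) for x,y in [(105,95),(412,78),(440,347),(128,370)]]
print(np.round(K,1).tolist(),"ctr",np.mean(K,0))
r,f_=(K[0]+K[1])/2,(K[2]+K[3])/2
print("len",np.linalg.norm(r-f_),"wid",np.linalg.norm(K[0]-K[1]),np.linalg.norm(K[2]-K[3]))
for d in (r-f_, [ (K[0]-K[1])[1], -(K[0]-K[1])[0] ], [ (K[3]-K[2])[1], -(K[3]-K[2])[0] ]): print("yaw",np.degrees(np.arctan2(d[1],d[0])))
print("pad",f(300,440,79),"hook",f(288,365,74))
for n in ("top","scene"):
    c=np.load(n+"0.npz"); X=cloud(c); im=cv2.GaussianBlur(c["image"],(3,3),0).astype(int)
    wood=(im[...,0]>im[...,2]*1.8)&(im[...,0]>60)
    for nm,b,z in (("lid",(440,680,-370,-150),(60,78)),("board",(400,680,-90,220),(10,34))):
        m=wood&(X[...,0]>b[0])&(X[...,0]<b[1])&(X[...,1]>b[2])&(X[...,1]<b[3])&(X[...,2]>z[0])&(X[...,2]<z[1])
        m=cv2.morphologyEx(m.astype(np.uint8),cv2.MORPH_OPEN,np.ones((3,3)))>0
        p=X[m]; print(n,nm,len(p),"medz",np.median(p[:,2]).round(1),[np.round(a,1) for a in yawrect(p[:,:2])],"mean",p.mean(0).round(1))
    b=(434,475,-285,-225); m=(X[...,0]>b[0])&(X[...,0]<b[1])&(X[...,1]>b[2])&(X[...,1]<b[3])&(X[...,2]>72)&(X[...,2]<90)
    print("pad cloud",m.sum(),X[m].mean(0) if m.any() else 0)
    m=(X[...,0]>660)&(X[...,0]<950)&(X[...,1]>-370)&(X[...,1]<-40)&(X[...,2]>20)&(X[...,2]<200)
    print("behind",np.percentile(X[m],[1,50,99],axis=0).round())
E
```

```text
[[641.1, -168.4], [648.0, -336.2], [502.0, -342.4], [492.3, -174.7]] ctr [ 570.85626273 -255.42686708]
len 147.54540390274417 wid 167.9526461266685 167.89441631333523
yaw 2.422157228670596
yaw 2.375586235889331
yaw 3.3152892726740517
pad [ 454.04177677 -261.73249272] hook [ 493.50140352 -258.80316153]
top lid 3198 medz 69.1 [array([ 570.4, -254.7]), array([146.7, 169.3]), np.float64(2.9)] mean [ 568.8 -254.    69.1]
top board 5001 medz 21.1 [array([557.1,  73.7]), array([246.1, 160.8]), np.float64(1.1)] mean [555.4  73.6  21.1]
pad cloud 166 [ 455.50894605 -260.43689222   79.28930678]
behind [[ 726. -209.   21.]
 [ 792. -124.   65.]
 [ 944.  -42.  146.]]
scene lid 715 medz 69.8 [array([ 567.9, -252.1]), array([146.4, 173.2]), np.float64(2.9)] mean [ 571.3 -230.8   69.7]
scene board 2631 medz 22.1 [array([555.2,  79. ]), array([249.9, 162.2]), np.float64(0.8)] mean [542.   84.9  21.8]
pad cloud 1 [ 458.09635532 -237.88076471   72.60654816]
behind [[ 723. -202.   21.]
 [ 763. -107.   74.]
 [ 944.  -42.  141.]]
```

```bash
cat >> h.py <<'E'
from scipy.spatial.transform import Rotation as Ro
YAW=np.radians(2.8); C=np.array([570.5,-255.2,0]); D=np.array([np.cos(YAW),np.sin(YAW),0]); Yk=np.array([-np.sin(YAW),np.cos(YAW),0])
def q_of(ydir,tilt=0,axis=Yk):
    y=np.asarray(ydir,float); z=np.array([0,0,-1.]); x=np.cross(y,z)
    R=Ro.from_rotvec(-tilt*axis)*Ro.from_matrix(np.stack([x,y,z],1))
    return R.as_quat(scalar_first=True)
E
python3 - <<'E'
from cell import arm
from h import *
s=arm.get_state()
for sg in (1,-1):
    for P,ti in ((C-64*D+[0,0,160],0),(C-64*D+[0,0,80],0),(C+60*D+[0,0,190],0)):
        print(sg,arm.ik(P,q_of(sg*D,ti)))
    print("lemon",arm.ik(C+[0,0,25],q_of(sg*Yk)),arm.ik([557,75,50],q_of(sg*np.array([0,1,0]))))
E
```

```text
1 [-6.80244174e-01  2.62748216e-01  1.70120944e+00 -4.44089210e-16
  1.17763500e+00 -7.29113393e-01]
1 [-6.80244174e-01  3.76619974e-01  1.74062911e+00 -4.44089210e-16
  1.02434357e+00 -7.29113393e-01]
1 [-5.55005295e-01  4.58494555e-01  1.37435298e+00 -4.44089210e-16
  1.30874512e+00 -6.03874514e-01]
lemon [-6.10249740e-01  5.64823365e-01  1.59800936e+00 -4.44089210e-16
  9.78759933e-01 -2.22991529e+00] [-7.73195213e-02  4.13720662e-01  1.76529431e+00 -4.44089210e-16
  9.62577679e-01 -1.64811585e+00]
-1 [-6.80244174e-01  2.62748216e-01  1.70120944e+00 -4.44089210e-16
  1.17763500e+00  2.41247926e+00]
-1 [-6.80244174e-01  3.76619974e-01  1.74062911e+00 -4.44089210e-16
  1.02434357e+00  2.41247926e+00]
-1 [-5.55005295e-01  4.58494555e-01  1.37435298e+00 -4.44089210e-16
  1.30874512e+00  2.53771814e+00]
lemon [-6.10249740e-01  5.64823365e-01  1.59800936e+00 -4.44089210e-16
  9.78759933e-01  9.11677367e-01] [-7.73195213e-02  4.13720662e-01  1.76529431e+00 -4.44089210e-16
  9.62577679e-01  1.49347681e+00]
```

```bash
python3 - <<'E'
from cell import arm, vision
from h import *
import cv2
P=C-64*D; q=q_of(D)
arm.move_pose(P+[0,0,160],q)
arm.move_linear(P+[0,0,100],max_speed=60); arm.wait(.3)
s=arm.get_state(); print(s["ee_pos"],s["wrist_force"],s["gripper_width"])
hit=arm.move_linear(P+[0,0,85],max_speed=8,guard=1.5)
s=arm.get_state(); print(hit,s["time_s"],s["ee_pos"],s["wrist_force"],s["moment"])
c=vision.camera("top"); cv2.imwrite("pics/t1.png",cv2.resize(c["image"][150:290,290:440,::-1],None,fx=4,fy=4))
E
```

```text
[ 506.70746585 -258.42300595  100.29067724] [ 0.10101204 -0.460563    0.36780284] 88.20472456880373
True 4.4167 [ 506.52185607 -258.2773947    89.6276408 ] [ 1.22807704 -1.40968573  1.80613221] [-0.1194415  -0.18616899  0.01318189]
```

```bash
python3 - <<'E'
from cell import vision
import cv2,numpy as np
c=vision.camera("scene"); a=cv2.resize(c["image"][110:240,250:400,::-1],None,fx=4,fy=4)
cv2.imwrite("pics/s1.png",a)
E
```

```text
(no output)
```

View pics/s1.png

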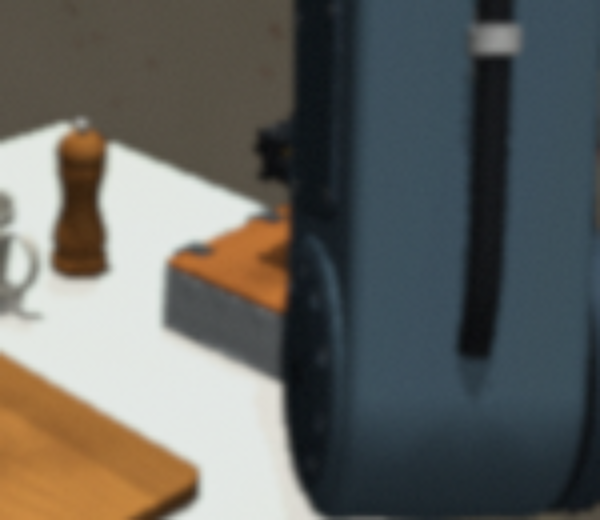

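```bash
python3 - <<'E'
from cell import arm, vision
from h import *
P=C-64*D
for z in (86,84,83,82.5,82,81.5,81.0,80.7):
    arm.move_linear(P+[0,0,z],max_speed=10); arm.wait(.1)
    s=arm.get_state(); print(z,s["ee_pos"].round(2),s["wrist_force"].round(2),s["moment"].round(3),round(s["time_s"],2))
    if s["wrist_force"][2]>12: break
E
```

```text
86 [ 506.47 -258.26   85.96] [0.05 0.1  2.75] [-0.063  0.06   0.082] 5.1
84 [ 506.48 -258.27   83.98] [-0.   -0.3   3.81] [ 0.009  0.171 -0.002] 5.55
83 [ 506.48 -258.27   82.97] [-1.65  1.33  3.91] [ 0.049  0.362 -0.007] 5.9
82.5 [ 506.49 -258.27   82.47] [-0.48  0.73  4.71] [ 0.036  0.36  -0.031] 6.25
82 [ 506.54 -258.29   82.09] [-2.37  0.78  5.95] [0.149 0.429 0.02 ] 6.6
81.5 [ 506.54 -258.29   81.8 ] [-3.54  1.02  6.76] [0.174 0.531 0.005] 6.95
81.0 [ 506.53 -258.3    81.33] [-3.07  1.85  7.54] [ 0.218  0.562 -0.081] 7.3
80.7 [ 506.5  -258.29   81.02] [-3.14  1.78  7.17] [ 0.198  0.567 -0.017] 7.65
```

```bash
python3 - <<'E'
from cell import arm, vision
from h import *
P=C-64*D
for z in (80.4,80.1,79.8,79.5):
    arm.move_linear(P+[0,0,z],max_speed=10); arm.wait(.15)
    F=[]
    for _ in range(5): s=arm.get_state();F.append(np.r_[s["wrist_force"],s["moment"]]);arm.wait(.02)
    print(z,s["ee_pos"].round(2),np.mean(F,0).round(2))
    if s["wrist_force"][2]>12: break
c=vision.camera("top");X=cloud(c)
m=(abs((X-C)@Yk)<80)&(abs((X-C)@Yk)>20)&(X[...,2]>55)&(X[...,2]<95)
for a,b in ((-75,-50),(-50,-20),(20,45),(45,70)):
    k=m&((X-C)@D>a)&((X-C)@D<b); print(a,k.sum(),np.median(X[k][:,2]) if k.any() else 0)
E
```

```text
80.4 [ 506.5  -258.3    80.73] [-3.33  1.37  8.03  0.2   0.57 -0.05]
80.1 [ 506.5  -258.3    80.47] [-3.2   1.77  8.05  0.23  0.56 -0.06]
79.8 [ 506.53 -258.29   80.34] [-3.77  1.7   9.32  0.28  0.71 -0.06]
79.5 [ 506.53 -258.33   80.28] [-3.67  2.07 11.46  0.39  0.89 -0.09]
-75 203 69.65122018166828
-50 248 69.91053707319995
20 224 69.3211858185766
45 405 69.32711370027891
```

```bash
cat >> h.py <<'E'
def lidz(c):
    X=cloud(c); k=(X-C)@Yk; d=(X-C)@D
    m=(abs(k)<80)&(abs(k)>22)&(X[...,2]>50)&(X[...,2]<130)&(d>-75)&(d<70)
    p=np.polyfit(d[m],X[m][:,2],1); r=abs(np.polyval(p,d[m])-X[m][:,2])<4
    p=np.polyfit(d[m][r],X[m][r][:,2],1); return m.sum(),np.degrees(np.arctan(-p[0]))
E
python3 - <<'E'
from cell import arm, vision
from h import *
print("before",lidz(np.load("top0.npz")),"now",lidz(vision.camera("top")))
tip=C-(64+52.75)*D+[0,0,79.8-11]
for t in (1,2,3):
    T=np.radians(t); d=D*np.cos(T)+np.array([0,0,np.sin(T)]); up=np.array([0,0,np.cos(T)])-D*np.sin(T)
    arm.move_linear(tip+52.75*d+11*up,q_of(D,T),max_speed=10); arm.wait(.15)
    F=[]
    for _ in range(5): s=arm.get_state();F.append(np.r_[s["wrist_force"],s["moment"]]);arm.wait(.02)
    print(t,s["ee_pos"].round(2),np.mean(F,0).round(2),lidz(vision.camera("top")),s["time_s"])
E
```

```text
before (np.int64(2286), np.float64(0.002764788261495324)) now (np.int64(1355), np.float64(0.3010013605816481))
1 [ 506.43 -258.32   81.28] [-3.94  2.22  8.66  0.3   0.62 -0.02] (np.int64(1397), np.float64(1.2656838420041925)) 10.175
2 [ 506.32 -258.35   82.15] [-2.76  2.3   8.6   0.29  0.53  0.01] (np.int64(1428), np.float64(2.4913914968464996)) 10.7083
3 [ 506.2  -258.39   83.08] [-2.36  1.93  8.02  0.29  0.44 -0.02] (np.int64(1456), np.float64(3.406051757064312)) 11.2417
```

```bash
python3 - <<'E'
from cell import arm, vision
from h import *
import cv2
H=C+75*D+[0,0,62]
def go(th,s,tilt,v):
    t=np.radians(th); T=np.radians(tilt)
    u=(s if th<90 else 150)*np.cos(t)-6*np.sin(t); w=s*np.sin(t)+6*np.cos(t)
    d=D*np.cos(T)+np.array([0,0,np.sin(T)]); up=np.array([0,0,np.cos(T)])-D*np.sin(T)
    arm.move_linear(H-u*D+[0,0,w]-44*d+11*up,q_of(D,T),max_speed=v)
for th in np.r_[5:105:4,104,107]:
    go(th,95+min(23,23*th/60),max(0,3-3*(th-5)/20),45)
    s=arm.get_state()
    if th%12<4: print(th,s["ee_pos"].round(1),s["wrist_force"].round(1),round(s["time_s"],2))
    if np.linalg.norm(s["wrist_force"])>15: print("force",th,s["wrist_force"]);break
arm.wait(.3);s=arm.get_state();print(s["ee_pos"],s["wrist_force"],s["time_s"])
for n in("scene","top"):
    c=vision.camera(n); np.savez(n+"2.npz",**c)
a,b=[np.load(n+"2.npz")["image"] for n in("scene","top")]
cv2.imwrite("pics/two.png",np.hstack([cv2.resize(a[80:240,230:400],(400,376)),cv2.resize(b[150:290,290:440],(400,376))])[:,:,::-1])
E
```

```text
13 [ 505.  -258.4  100.1] [ 0.2 -0.3  2.6] 12.19
25 [ 509.6 -258.3  123. ] [ 1.5 -0.7  2.6] 13.16
37 [ 518.2 -257.9  143.9] [ 0.3 -0.2  1.5] 14.11
49 [ 531.8 -257.2  163.2] [0.3 0.5 1.4] 15.08
61 [ 549.9 -256.3  179.4] [0.4 0.6 1.4] 16.08
73 [ 573.  -255.1  187.7] [1.1 0.3 1.1] 17.08
85 [ 597.4 -253.9  191. ] [ 0.8 -0.1  1. ] 18.08
97 [ 625.9 -252.5  189.3] [0.9 0.3 0.4] 19.17
[ 650.95754637 -251.30506297  184.16803058] [-0.11966221  0.50981757  0.55742648] 20.5
```

View pics/two.png

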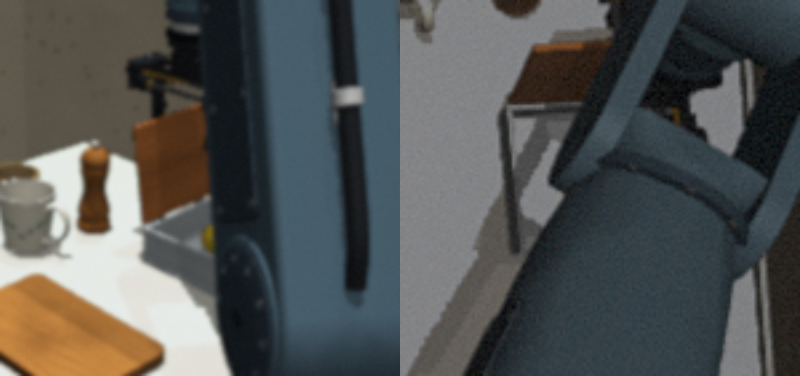

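The lid stands fully open past upright, with the lemon visible at composite pixel (208,237), and the finger no longer touches the lid. Next I retreat upward and measure the lemon.

```bash
python3 - <<'E'
from cell import arm, vision
from h import *
import cv2
p=arm.get_state()["ee_pos"]
arm.move_linear(p+[0,0,110],max_speed=120)
arm.move_pose([430,90,290],q_of(-Yk))
a=None
for n in("top","scene"):
    c=vision.camera(n); np.savez(n+"3.npz",**c); X=cloud(c); im=c["image"].astype(int)
    d=(X-C)@D;k=(X-C)@Yk
    m=(im[...,0]>1.8*im[...,2])&(im[...,1]>.7*im[...,0])&(abs(d)<75)&(abs(k)<85)&(X[...,2]<75)
    print(n,m.sum())
    if m.sum()>10:
        q=X[m]; pts=np.argwhere(m)[:,::-1].astype(np.float32); print("img",cv2.minAreaRect(pts)); r=yawrect(q[:,:2]); print(r,"z top",np.percentile(q[:,2],[5,50,95,99]),"mean",q.mean(0),"keeper",d[m].mean(),k[m].mean())
        M=cv2.moments(m.astype(np.uint8),True);u,v=M["m10"]/M["m00"],M["m01"]/M["m00"]; print("uv",u,v,"at z30.5",onplane(c,(u,v),30.5))
    else: print("few")
a=[np.load(n+"3.npz")["image"] for n in("scene","top")]
cv2.imwrite("pics/two3.png",np.hstack([cv2.resize(a[0][80:240,230:400],(400,376)),cv2.resize(a[1][150:290,290:440],(400,376))])[:,:,::-1])
print(arm.get_state()["time_s"])
E
```

```text
top 317
img ((365.2500305175781, 212.75003051757812), (18.384777069091797, 19.091880798339844), 45.0)
((576.3946533203125, -267.10125732421875), (52.655826568603516, 51.2007942199707), 37.11423110961914) z top [37.39193396 50.1593235  57.04744243 58.94523043] mean [ 575.79103947 -264.9947501    48.98661413] keeper 4.806251406846767 -10.041522575816451
uv 365.47003154574134 212.69400630914828 at z30.5 [ 577.5809945 -269.9624239   30.5      ]
scene 169
img ((314.9300842285156, 172.40365600585938), (36.58882141113281, 20.370498657226562), 27.474430084228516)
((624.0103759765625, -264.0775146484375), (127.70577239990234, 114.43956756591797), 38.20284652709961) z top [23.27843184 44.48234427 57.67295526 70.42974904] mean [ 570.39768506 -257.04924096   42.70200784] keeper -0.19252778355140038 -1.8420351628940614
uv 322.75147928994085 180.36094674556213 at z30.5 [ 585.11029743 -275.88330563   30.5       ]
23.5417
```

View pics/two3.png

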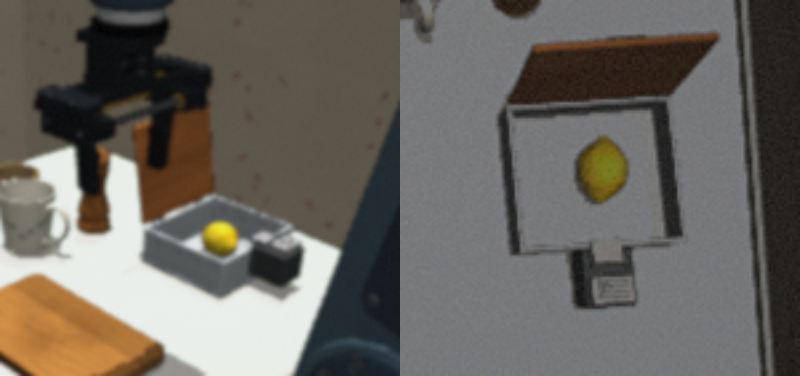

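```bash
python3 - <<'E'
from h import *
from scipy.optimize import least_squares
cs=[];uv=[]
for n,(x0,y0,x1,y1) in (("top",(350,196,385,230)),("scene",(310,168,337,194))):
    c=dict(np.load(n+"3.npz")); hsv=cv2.cvtColor(c["image"],cv2.COLOR_RGB2HSV)
    m=np.zeros((384,512),np.uint8); m[y0:y1,x0:x1]=(hsv[y0:y1,x0:x1,1]>110)&(abs(hsv[y0:y1,x0:x1,0].astype(int)-26)<9)
    nn,l,s,ct=cv2.connectedComponentsWithStats(m); i=1+s[1:,4].argmax(); print(n,s[i],ct[i])
    pts=np.argwhere(l==i)[:,::-1].astype(np.float32); e=cv2.fitEllipse(cv2.findContours((l==i).astype(np.uint8),0,1)[0][0]); print(e)
    cs.append(c);uv.append(np.array(e[0]))
    if n=="top":
        t=np.radians(e[2]+90 if e[1][1]>e[1][0] else e[2]); v=np.array([np.cos(t),np.sin(t)])*10
        a=onplane(c,uv[0]+v,30)-onplane(c,uv[0]-v,30); print("axis deg",np.degrees(np.arctan2(a[1],a[0]))%180)
        X=cloud(c)[l==i]; print("top z",np.percentile(X[:,2],[90,97]), onplane(c,uv[0],30.5))
def res(P):
    o=[]
    for c,w in zip(cs,uv):
        p=c["R"]@P+c["t"]; o+=[p[0]/p[2]*c["fx"]+c["cx"]-w[0],p[1]/p[2]*c["fy"]+c["cy"]-w[1]]
    return np.array(o)
r=least_squares(res,[570,-265,30.]); print(r.x,res(r.x))
print("keeper",(r.x-C)@D,(r.x-C)@Yk)
E
```

```text
top [357 201  18  24 317] [365.49842271 212.7444795 ]
((365.52728271484375, 212.72903442382812), (17.086467742919922, 21.97294044494629), 3.966442584991455)
axis deg 173.0913858942087
top z [56.05332923 57.79279622] [ 577.4806079  -270.11717513   30.5       ]
scene [316 174  15  15 169] [323.24852071 180.65088757]
((323.2569580078125, 180.6542510986328), (13.19288158416748, 14.523540496826172), 128.1138153076172)
[ 577.11383092 -268.92356851   34.79600768] [-0.01710784 -0.01856898  0.03277376 -0.00035282]
keeper 5.935541754179985 -14.03026857345823
```

```bash
python3 - <<'E'
from cell import arm, vision
from h import *
a=np.radians(-4); y=-np.array([-np.sin(a),np.cos(a),0]); q=q_of(y)
L=np.array([577,-269.5,0])
arm.grip(74)
arm.move_pose(L+[0,0,190],q)
arm.move_linear(L+[0,0,90],max_speed=120)
h=arm.move_linear(L+[0,0,24],max_speed=50,guard=6)
s=arm.get_state(); print(h,s["ee_pos"],s["wrist_force"],s["gripper_width"])
if not h:
    arm.grip(40); s=arm.get_state(); print(s["gripper_width"],s["gripper_force"],s["wrist_force"])
    arm.move_linear(L+[0,0,40],max_speed=40); s=arm.get_state(); print(s["gripper_width"],s["gripper_force"],s["wrist_force"],s["time_s"])
E
```

```text
False [ 577.28491487 -269.6863622    24.43574561] [ 0.37801923  0.25253538 -0.347157  ] 73.90596611257341
49.136487075809434 29.374805784900673 [-0.46827799  1.24028706  1.72453167]
49.6008789706542 29.458190332807135 [1.09933483 0.36340541 0.2471221 ] 28.9333
```

```bash
python3 - <<'E'
from cell import arm, vision
from h import *
L=np.array([577,-269.5,0]); B=np.array([557,75,0]); q=q_of([0,-1,0])
arm.move_linear(L+[0,0,190],max_speed=120)
arm.move_linear(B+[0,0,190],q,max_speed=150)
arm.move_linear(B+[0,0,56],max_speed=80); arm.wait(.3)
s=arm.get_state(); print(s["gripper_width"],s["wrist_force"],s["time_s"])
h=arm.move_linear(B+[0,0,39],max_speed=10,guard=2)
s=arm.get_state(); print(h,s["ee_pos"],s["wrist_force"],s["gripper_width"],s["time_s"])
E
```

```text
48.7962640405135 [ 0.54913388  0.01443943 -1.19761612] 34.9083
True [557.01550847  75.00617787  41.17617442] [-1.00660788 -0.90406302  5.53766832] 49.39257033751178 36.2333
```

Contact came at 41.2 mm, as expected (41.4 mm). I release, retreat and check.

```bash
python3 - <<'E'
from cell import arm, vision
from h import *
p=arm.get_state()["ee_pos"]
arm.grip(64); arm.wait(.3); arm.grip(86)
arm.move_linear(p+[0,0,130],max_speed=80)
arm.move_pose([330,-60,330],q_of([0,-1,0])); arm.wait(.5)
a=[vision.camera(n)["image"] for n in("scene","top")]
cv2.imwrite("pics/end.png",np.hstack([cv2.resize(x,(400,300)) for x in a])[:,:,::-1])
print(arm.get_state()["time_s"])
E
```

```text
41.0167
```

View pics/end.png

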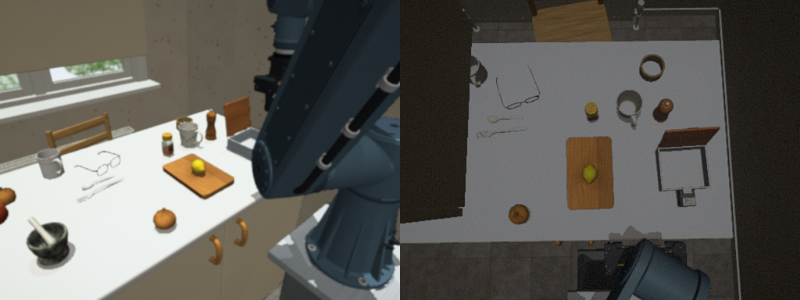

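The lemon rests on the board at (590,173), the lid is open at (688,137), and the bystanders are where they were.

```bash
python3 -c "
from cell import arm
print(arm.close_job())"
```

```text
the job is handed in; nothing more can be done
None
```

The job is handed in at about 41 s: the lid was eased fully open under the finger and stays open, the lemon lies on the chopping board, and the last picture shows the other things where they stood.

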